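# Index the rotary board holder to the blue station

## Task

The rotary board holder on the bench is locked by its red spring-loaded index pin: draw the pin up by its knob, swing the wheel round anticlockwise to the station marked by the blue clamp, and let the pin down so that it drops fully home into that station's hole. The hole is somewhere just past the clamp going anticlockwise, so let the sprung pin ride on the steel strip and feel for it; do not force the pin sideways against steel or jam it down, and leave everything else on the bench where it is.

Things in the scene. Friction and masses are not known exactly. Their poses are not given: they have to be found in the camera images.
- holder_base: grey round base disc of the rotary board holder, 260 mm across, 20 mm high, fixed to the bench; origin on the wheel's vertical turning axis at bench height. The aluminium wheel on it is a flat hub 168 mm across, top 43 mm above the bench, carrying a green circuit board whose tall parts stay within 45 mm of the axis and below 70 mm height.
- wheel (a joint): angle of the wheel on its base (rad): 0 at the start, grows anticlockwise seen from above, stops at -1.75 and 1.75. It turns with a steady friction of about 0.2 N m (2 N at the knob) and stays where it is left.
- index_pin (a joint): how far the spring pin is drawn up (m): 0 = fully home, 0.016 = hard stop. It moves only vertically in the wheel's nose; the spring pushes it down with 5.5 N when home, 9.5 N fully drawn. It clears the steel strips when drawn over 0.0065, and reads 0.0065 when resting on a strip. In the bare gaps between strips it also reads 0, without being in a hole.
- red_knob (a point): centre of the red knob of the index pin: an upright cylinder 26 mm in diameter, 32 mm tall, on the pin's axis 105 mm from the wheel's axis, 74 mm above the bench when the pin is home; rises with the pin. Below it are a 20 mm wide sleeve (top 54 mm above the bench) and a 30 mm wide nose of the wheel (top at 43 mm).
- pin_tip: steel index pin, 10 mm diameter, small chamfer, fixed under the knob; origin at the centre of its lower end, 52.5 mm below the knob's centre. At the start it sits in the hole of a short steel strip on the base, which locks the wheel. More than 20 N between pin and steel does harm.
- blue_clamp_mark (a point): mark of the target station: point 105 mm from the wheel's axis, 28 mm above the bench (the strips' top), in line with the middle of the blue clamp, a 26 x 30 x 30 mm blue block with a white line, at the base's rim. x points radially outward, y anticlockwise along the arc. It lies 0.75 to 1.15 rad anticlockwise of the knob's start.
- blue_clamp: the blue clamp, fixed; origin on the wheel's axis at bench height, x towards the clamp. Its steel strip on the base (8 mm thick, 30 mm wide) has one 12.5 mm hole for the 10 mm pin, on the 105 mm circle. The strip was adjusted along the arc, so the hole lies anywhere 8 to 40 mm anticlockwise past the mark and is not measured; the strip runs 60 mm before and 38 mm after its hole. Pin friction about 0.15.
- orange_clamp_mark (a point): the same kind of point for another station, orange clamp, clockwise of the start; not to be used.
- multimeter: yellow hand-held multimeter lying flat, 80 x 150 x 36 mm, origin under its middle; to be left alone
- solder_spool: spool of solder standing on its flange, 52 mm across, 36 mm high, origin under its middle; to be left alone
- heat_sink: finned aluminium heat sink 60 x 50 x 28 mm, origin under its middle; to be left alone
- screwdriver: screwdriver with red handle lying on the bench; to be left alone
- transformer: white round toroidal transformer 80 mm across, 38 mm high, origin under its middle; to be left alone
- flux_jar: amber jar 48 mm across, 45 mm high, origin under its middle; to be left alone
- screw_dish: steel dish 70 mm across, 22 mm high, origin under its middle; to be left alone
Things that resemble listed ones, but are neither listed nor needed, are in the scene too. What is meant by the blue_clamp is not green, pink or yellow, and is the smaller of those in its own colour.

How it is judged:
By the outcome, as a careful person would: the job done as asked, in the order asked, and still so for the second after the job is handed in, with the robot touching nothing.
It also fails if it takes over 54 s, if anything falls off the work surface, if the arm or the gripper's body presses on something with over 40 N, if the wrist force passes 120 N, or if a joint passes its speed limit or range.

## Robot

A 7-joint arm with a two-finger parallel gripper is mounted at the origin on the work surface. World frame = base frame: x ahead of the robot, y to its left, z up, the work surface at z = 0. Lengths are in m, angles in rad, forces in N, time in s.
With the tool pointing down it reaches from about 0.4 to 0.85 m from the base axis. Payload 4.5 kg.
Tool frame: the origin (TCP) lies at the very end of the fingers, on their centre line; the grasp point (between the pads) lies 19 mm behind it (r.grip_point_offset is the distance from the TCP to the grasp point, in m); z points along the fingers, y is the line along which they close (so a half turn about z gives the same grasp; the last joint's range is limited). The gripper opens to 88 mm and grips with 3 to 60 N. Pads are 18 mm wide; open, the fingers measure 123 mm over their backs; the gripper's body (75 mm by 187 mm) begins 45 mm behind the grasp point.
Start: joints at [-1.27, 0.689, -0.195, 1.565, 0.157, 0.902, -0.215], TCP at [0.165, 0.603, 0.239] pointing down, gripper open.
Joint ranges: [-3.01, 3.01], [-0.46, 2.08], [-1.47, 1.51], [0.13, 2.56], [-1, 4.14], [0.04, 2.09], [-2.66, 2.66]. Speed limits (rad/s): [2.57, 2.57, 3.14, 3.14, 3.14, 3.14, 3.14].

## Interface

Orientations are given as a unit quaternion [x, y, z, w].
In Python, from plant import r gives the robot as it stands.
- The arm moves only by the tool carry_out, never from a script. Its argument "rows" is a list of rows, each a list of 3 entries, a list of its own where there are three numbers: the shift along the tool's x, y, z in cm, then the turn, a rotation vector about the tool's x, y, z in degrees, then the closure, from 0 (fully open) to 1 (shut). A call has 1 to 12 rows; each row is the pose to reach, as a shift and turn from the pose commanded when the call began, along the tool's axes at that moment; what a row does not reach only later rows make up. A row lasts 1/10 s, in which the tool goes at most 50 mm and 8.59 degrees, less where a joint would pass 70% of its speed; a pose out of reach is approached as far as the arm can. A call with a gripper value outside its range is refused whole. The fingers move at their own pace and stop on an object; "newtons" is the grip in N (left out, the last holds). Time passes only in rows, so rows that repeat a pose let the fingers close. It gives the time, the measured TCP pose, the force, the opening and the grip force at its end, in the units of the state.
- r.get_state(): the state, without advancing time (a new reading comes with each control period).
- r.snapshot(name): name is "scene" or "top" or "wrist"; returns a dict with "image" (400x640x3 uint8, red, green, blue), "fx", "fy", "cx", "cy" (pixels), "pose" (4x4, takes a point from camera to world coordinates). Camera axes: x right, y up, looking along -z (the intrinsics and any distortion apply to the point x, -y, -z); pixel columns grow to the right and rows downward; lengths in m; the calibration is good to about 2 mm. A picture is of the moment at which its call begins. There is no depth.
- r.finish_job(): hands the job in; it is judged then, once.
The state is a dict: "clock": time; "q": joint angles; "qd": joint speeds; "joint_torque": joint torques, N m; "tool_pos": TCP position; "eef_rot": TCP orientation; "contact_force": force on the tool from outside, world axes, zero at the start; "moment": the same for the moment, N m; "opening": opening from 0.0 (shut) to 1.0 (fully open); "finger_force": force on a finger pad.
Only numpy, scipy, OpenCV 4.12 (cv2) and the standard library are available. Lean on these libraries where they do the work, as an engineer would, in place of code of your own. Each camera call takes 0.05 s, during which the arm holds its last target. There are 200 camera calls.

## Working session

There is one attempt and no reset: what is moved stays moved. The work goes in short steps, Python scripts to look and compute and a tool call to move; the robot and the scene stay as the last step left them, time stands still between calls to the robot, and variables do not carry over. Pictures are saved under pics/ and viewed, at most 10 in all, crops included, and the job is handed in when it is done.

Besides the shell and the picture viewer there is one more tool, called after ">>>" as name([rows], argument=value, ...), one row to a line, values as JSON. carry_out: Moves the arm, as the interface text tells. Its arguments: {"type":"object","properties":{"rows":{"type":"array"},"newtons":{"type":"number"}},"required":["rows"]}

```bash
mkdir -p pics; python3 - <<'E'
from plant import r
import cv2,pickle
d={n:r.snapshot(n) for n in("scene","top")}
pickle.dump(d,open('d.pkl','wb'))
for n in d: cv2.imwrite(f'pics/{n}0.png',d[n]['image'][:,:,::-1]); print(n,d[n]['pose'].round(3).tolist(),d[n]['fx'],d[n]['cx'],d[n]['cy'],d[n].keys())
s=r.get_state();print(s['tool_pos'],s['eef_rot'],s['clock'],s['opening'])
E
```

```text
scene [[0.731, -0.433, 0.528, 0.998], [0.683, 0.469, -0.56, -0.614], [-0.005, 0.77, 0.638, 0.774], [0.0, 0.0, 0.0, 1.0]] 361.7411134990166 317.693864699027 195.75098656274696 dict_keys(['image', 'fx', 'fy', 'cx', 'cy', 'pose'])
top [[-0.0, 0.992, -0.129, 0.28], [-1.0, 0.001, 0.006, 0.007], [0.006, 0.129, 0.992, 1.096], [0.0, 0.0, 0.0, 1.0]] 391.77673509491024 322.73909952397895 200.03785638592524 dict_keys(['image', 'fx', 'fy', 'cx', 'cy', 'pose'])
[0.16465085 0.60231835 0.2380106 ] [ 1.32951315e-01  9.91122223e-01 -8.27162247e-04 -5.91490558e-05] 0.1 1.0008397933002602
```

View pics/top0.png

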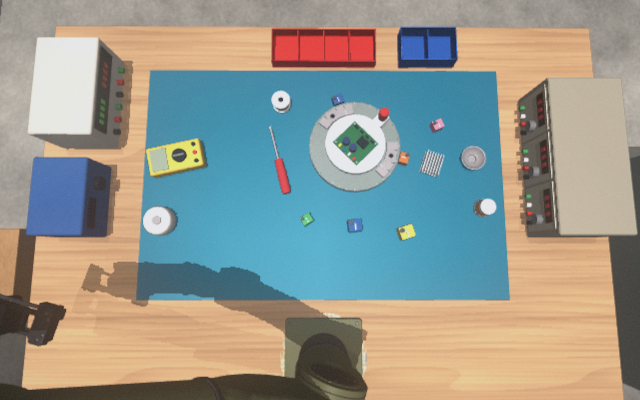

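View pics/scene0.png

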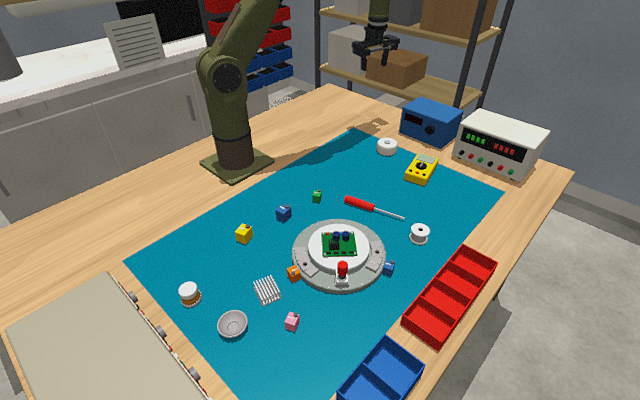

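The top view shows the holder at about (355,146), the red knob at (384,114), the blue clamp at the rim at (338,99) and the orange clamp at (404,158). The blue block at (355,225) is a decoy. The scene view agrees, with the knob at (342,268) and the blue clamp at (388,268).

```bash
cat > h.py <<'E'
import numpy as np,cv2
def ray(c,uv):
    uv=np.atleast_2d(uv).astype(float)
    d=np.c_[(uv[:,0]-c['cx'])/c['fx'],-(uv[:,1]-c['cy'])/c['fy'],-np.ones(len(uv))]
    return c['pose'][:3,3],d@c['pose'][:3,:3].T
def plane(c,uv,z):
    o,d=ray(c,uv); return (o+d*((z-o[2])/d[:,2])[:,None])
def tri(c1,p1,c2,p2):
    o1,d1=ray(c1,p1);o2,d2=ray(c2,p2);d1=d1[0];d2=d2[0]
    t=np.linalg.lstsq(np.c_[d1,-d2],o2-o1,rcond=None)[0]
    a=o1+d1*t[0];b=o2+d2*t[1];return (a+b)/2,np.linalg.norm(a-b)
def blob(c,lo,hi,box):
    h=cv2.cvtColor(c['image'],cv2.COLOR_RGB2HSV);m=cv2.inRange(h,lo,hi)
    x0,y0,x1,y1=box;k=np.zeros_like(m);k[y0:y1,x0:x1]=m[y0:y1,x0:x1]
    n,l,s,ce=cv2.connectedComponentsWithStats(k)
    i=1+s[1:,4].argmax();return ce[i],s[i],l==i
E
python3 - <<'E'
import pickle
from h import *
from scipy.optimize import least_squares
d=pickle.load(open('d.pkl','rb'));T,S=d['top'],d['scene']
def circ(c,m,z,R):
    cn=max(cv2.findContours(m.astype(np.uint8),0,1)[0],key=cv2.contourArea)[:,0]
    P=plane(c,cn,z)[:,:2]
    f=least_squares(lambda p:np.hypot(*(P-p[:2]).T)-p[2],[*P.mean(0),R],loss='soft_l1',f_scale=.002)
    return f.x.round(4),len(P)
for n,c,b in(('T',T,(290,90,420,200)),('S',S,(280,205,395,305))):
    ce,s,m=blob(c,(0,0,40),(180,70,255),b); print(n,'disc',s,circ(c,cv2.morphologyEx(m.astype(np.uint8),cv2.MORPH_CLOSE,np.ones((3,3))),.02,.13))
    ce,s,m=blob(c,(0,0,205),(180,40,255),b); print(n,'hub',s,circ(c,m,.043,.084))
K=[]
for c,b in((T,(370,100,395,130)),(S,(330,255,355,285))):
    a=blob(c,(0,150,60),(8,255,255),b);K.append(a[0]);print('knob',a[0],a[1])
print(tri(T,K[0],S,K[1]),plane(T,K[0],.085))
B=[]
for c,b in((T,(325,90,350,108)),(S,(375,255,400,280))):
    a=blob(c,(106,80,40),(130,255,255),b);B.append(a[0]);print('blue',a[0],a[1])
print(tri(T,B[0],S,B[1]),plane(T,B[0],.03))
E
python3 -c "
import cv2
a=cv2.imread('pics/top0.png')[85:205,290:425];cv2.imwrite('pics/c.png',cv2.resize(a,None,fx=5,fy=5,interpolation=2)[:600,:675])"
```

```text
T disc [ 309  102   96   90 5507] (array([ 0.5755, -0.0883,  0.1282]), 280)
T hub [ 325  114   60   59 1769] (array([ 0.5771, -0.0888,  0.0821]), 178)
S disc [ 292  219   99   75 4604] (array([ 0.5808, -0.0907,  0.1308]), 272)
S hub [ 308  224   62   54 1232] (array([ 0.5764, -0.0863,  0.0815]), 178)
knob [384.08333333 111.58333333] [380 108   9   8  48]
knob [342.10434783 267.71304348] [338 261  10  15 115]
(array([ 0.65367184, -0.16429836,  0.08033636]), np.float64(0.0004186757210332549)) [[ 0.65180646 -0.16365656  0.085     ]]
blue [337.76  99.32] [332  94  12  11  75]
blue [388.         269.35616438] [382 261  13  16  73]
(array([ 0.71373837, -0.04302526,  0.01449724]), np.float64(0.0009467724479375728)) [[ 0.70789859 -0.04199575  0.03      ]]
```

View pics/c.png

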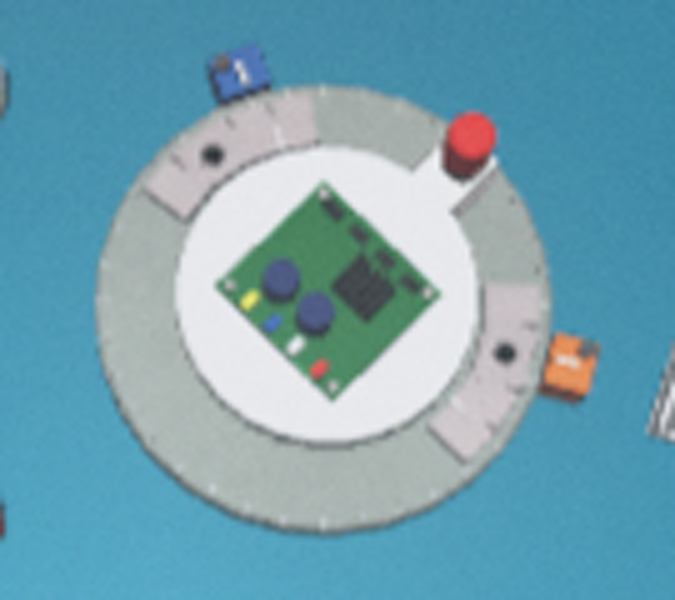

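The crop shows the blue clamp with its white line at (240,72), the strip from (150,190) to (315,110), and a dark spot at about (212,155) that is probably the hole. I'll confirm it by feel.

```bash
cat >> h.py <<'E'
from scipy.spatial.transform import Rotation as Ro
C=np.array([.5765,-.0882])
def st(s):
    R=Ro.from_quat(s['eef_rot']).as_matrix()
    g=s['tool_pos'][:2]-C
    print('t',round(s['clock'],2),'p',np.round(s['tool_pos'],4),'yhead',np.degrees(np.arctan2(R[1,1],R[0,1])).round(2),'tilt',R[:2,2].round(4),'polar',np.degrees(np.arctan2(g[1],g[0])).round(2),np.hypot(*g).round(4),'F',np.round(s['contact_force'],2),'M',np.round(s['moment'],2),'op',round(s['opening'],3),'ff',np.round(s['finger_force'],1),'q',np.round(s['q'],2))
    return R
def shift(s,p): 
    R=Ro.from_quat(s['eef_rot']).as_matrix();print('tool shift cm',(100*R.T@(np.array(p)-s['tool_pos'])).round(2))
E
python3 - <<'E'
import pickle
from h import *
from plant import r
d=pickle.load(open('d.pkl','rb'));T,S=d['top'],d['scene']
pol=lambda p:(np.degrees(np.arctan2(p[1]-C[1],p[0]-C[0])).round(2),np.hypot(*(p[:2]-C)).round(4))
for z in(.074,.082,.09):
  p=plane(T,(384.08,111.58),z)[0];print('knob',p.round(4),pol(p))
p=plane(T,(332.3,115.8),.028)[0];print('hole',p.round(4),pol(p))
p=plane(T,(338,99.3),.028)[0];print('clamp',p.round(4),pol(p))
p=plane(T,(404,158),.02)[0];print('orange',pol(p))
s=r.get_state();st(s);k=C+.105*np.array([np.cos(np.pi/4),-np.sin(np.pi/4)]);print(k);shift(s,[*k,.2])
E
```

```text
knob [ 0.6559 -0.1655  0.074 ] (np.float64(-44.25), np.float64(0.1108))
knob [ 0.6529 -0.1642  0.082 ] (np.float64(-44.83), np.float64(0.1077))
knob [ 0.65   -0.1628  0.09  ] (np.float64(-45.43), np.float64(0.1047))
hole [ 0.66   -0.0264  0.028 ] (np.float64(36.5), np.float64(0.1039))
clamp [ 0.7088 -0.0428  0.028 ] (np.float64(18.96), np.float64(0.1398))
orange (np.float64(-104.58), np.float64(0.1444))
t 0.1 p [0.1647 0.6023 0.238 ] yhead 74.72 tilt [-0.0003 -0.0016] polar 120.81 0.804 F [0.48 0.26 0.13] M [-0.02  0.04 -0.04] op 1.001 ff 0.0 q [-1.27  0.69 -0.19  1.57  0.16  0.9  -0.22]
[ 0.65074621 -0.16244621]
tool shift cm [-67.05 -60.96   3.91]
```

>>> carry_out([
  [[-67,-61,0],[0,0,102],0],
  [[-67,-61,0],[0,0,102],0],
  [[-67,-61,0],[0,0,102],0],
  [[-67,-61,0],[0,0,102],0],
  [[-67,-61,0],[0,0,102],0],
  [[-67,-61,0],[0,0,102],0],
  [[-67,-61,0],[0,0,102],0],
  [[-67,-61,0],[0,0,102],0],
  [[-67,-61,0],[0,0,102],0],
  [[-67,-61,0],[0,0,102],0],
  [[-67,-61,0],[0,0,102],0],
  [[-67,-61,0],[0,0,102],0],
])

```text
clock: 1.3
tool_pos: [0.4869, 0.0946, 0.2386]
eef_rot: [0.855, 0.518, -0.0, -0.0]
contact_force: [1.6, 0.6, -0.1]
opening: 0.999
finger_force: 0.0
```

```bash
python3 - <<'E'
from h import *
from plant import r
s=r.get_state();st(s);shift(s,[.65,-.1628,.2])
E
```

```text
t 1.3 p [0.4869 0.0946 0.2386] yhead -27.6 tilt [-0.0003  0.0002] polar 116.13 0.2036 F [ 1.61  0.59 -0.1 ] M [-0.01  0.06  0.08] op 0.999 ff 0.0 q [-0.44  0.53  0.25  1.96 -0.21  0.67 -0.55]
tool shift cm [-15.25  26.38   3.85]
```

>>> carry_out([
  [[-15.2,26.4,0],[0,0,107.4],0],
  [[-15.2,26.4,0],[0,0,107.4],0],
  [[-15.2,26.4,0],[0,0,107.4],0],
  [[-15.2,26.4,0],[0,0,107.4],0],
  [[-15.2,26.4,0],[0,0,107.4],0],
  [[-15.2,26.4,0],[0,0,107.4],0],
  [[-15.2,26.4,0],[0,0,107.4],0],
  [[-15.2,26.4,0],[0,0,107.4],0],
  [[-15.2,26.4,3],[0,0,107.4],0],
  [[-15.2,26.4,6],[0,0,107.4],0],
  [[-15.2,26.4,8],[0,0,107.4],0],
  [[-15.2,26.4,10],[0,0,107.4],0],
])

```text
clock: 2.5
tool_pos: [0.6506, -0.1593, 0.1369]
eef_rot: [0.937, -0.348, -0.001, -0.0]
contact_force: [0.7, -0.4, -0.4]
opening: 1.007
finger_force: 0.0
```

```bash
python3 - <<'E'
from h import *
from plant import r
s=r.get_state();st(s);shift(s,[.65,-.1628,.061])
d=r.snapshot('wrist');cv2.imwrite('pics/w1.png',d['image'][:,:,::-1])
P=np.linalg.inv(d['pose'])
def px(p): q=P[:3,:3]@np.array(p)+P[:3,3];return d['cx']+d['fx']*q[0]/-q[2],d['cy']-d['fy']*q[1]/-q[2]
print(px([.65,-.1628,.09]))
E
```

```text
t 2.5 p [ 0.6506 -0.1593  0.1369] yhead -130.76 tilt [-0.0016  0.0008] polar -43.78 0.1027 F [ 0.73 -0.39 -0.41] M [ 0.06  0.13 -0.05] op 1.007 ff 0.0 q [-0.14  0.97  0.66  1.53 -0.7   0.89 -1.52]
tool shift cm [0.19 0.31 7.59]
(np.float64(319.47186122614573), np.float64(218.31054888901835))
```

View pics/w1.png

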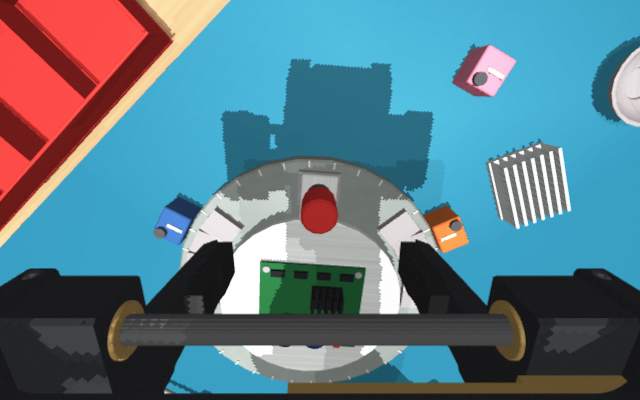

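The wrist view shows the knob top at about (319,215), where the model predicts (319.5,218). The gripper is centred over it with both fingers clear.

>>> carry_out([
  [[0.2,0.3,0],[0,0,4.2],0],
  [[0.2,0.3,2],[0,0,4.2],0],
  [[0.2,0.3,4],[0,0,4.2],0],
  [[0.2,0.3,6],[0,0,4.2],0],
  [[0.2,0.3,7],[0,0,4.2],0],
  [[0.2,0.3,7.6],[0,0,4.2],0],
  [[0.2,0.3,7.6],[0,0,4.2],0],
  [[0.2,0.3,7.6],[0,0,4.2],0],
])

```text
clock: 3.35
tool_pos: [0.6513, -0.1637, 0.0636]
eef_rot: [0.925, -0.379, 0.001, 0.0]
contact_force: [-0.8, -0.2, -0.5]
opening: 0.998
finger_force: 0.0
```

```bash
python3 - <<'E'
from h import *
from plant import r
s=r.get_state();st(s);shift(s,[.65,-.1628,.061])
E
```

```text
t 3.35 p [ 0.6513 -0.1637  0.0636] yhead -134.59 tilt [ 0.0012 -0.0005] polar -45.27 0.1063 F [-0.77 -0.2  -0.51] M [ 0.04  0.17 -0.03] op 0.998 ff 0.0 q [-0.12  1.06  0.61  1.55 -0.79  0.78 -1.52]
tool shift cm [-0.16  0.03  0.26]
```

>>> carry_out([
  [[-0.1,0,0.1],[0,0,0],0.4],
  [[-0.1,0,0.1],[0,0,0],0.6],
  [[-0.1,0,0.1],[0,0,0],0.68],
  [[-0.1,0,0.1],[0,0,0],0.75],
  [[-0.1,0,0.1],[0,0,0],0.8],
  [[-0.1,0,0.1],[0,0,0],0.8],
  [[-0.1,0,0.1],[0,0,0],0.8],
], newtons=15)

```text
clock: 4.05
tool_pos: [0.65, -0.1626, 0.0617]
eef_rot: [0.925, -0.38, -0.0, -0.0]
contact_force: [0.3, -0.2, 0.7]
opening: 0.39
finger_force: 0.0
```

```bash
python3 - <<'E'
from h import *
from plant import r
s=r.get_state();st(s)
E
```

```text
t 4.05 p [ 0.65   -0.1626  0.0617] yhead -134.62 tilt [-0.      0.0001] polar -45.34 0.1046 F [ 0.27 -0.19  0.68] M [-0.02  0.15 -0.04] op 0.39 ff 0.0 q [-0.12  1.06  0.61  1.56 -0.79  0.78 -1.52]
```

>>> carry_out([
  [[0,0,0],[0,0,0],1],
  [[0,0,0],[0,0,0],1],
  [[0,0,0],[0,0,0],1],
  [[0,0,0],[0,0,0],1],
], newtons=25)

```text
clock: 4.45
tool_pos: [0.6503, -0.1625, 0.0617]
eef_rot: [0.925, -0.38, 0.0, -0.0]
contact_force: [0.8, -0.5, -0.7]
opening: 0.285
finger_force: 25.0
```

```bash
python3 - <<'E'
from h import *
from plant import r
s=r.get_state();st(s)
E
```

```text
t 4.45 p [ 0.6503 -0.1625  0.0617] yhead -134.61 tilt [0.0004 0.0002] polar -45.19 0.1047 F [ 0.75 -0.52 -0.74] M [ 0.08 -0.07 -0.06] op 0.285 ff 25.0 q [-0.12  1.06  0.61  1.56 -0.79  0.78 -1.52]
```

>>> carry_out([
  [[0,0,-0.3],[0,0,0],1],
  [[0,0,-0.6],[0,0,0],1],
  [[0,0,-0.9],[0,0,0],1],
  [[0,0,-1.1],[0,0,0],1],
  [[0,0,-1.1],[0,0,0],1],
  [[0,0,-1.1],[0,0,0],1],
], newtons=30)

```text
clock: 5.05
tool_pos: [0.6501, -0.1625, 0.0726]
eef_rot: [0.925, -0.38, 0.0, -0.0]
contact_force: [3.7, 0.0, -8.4]
opening: 0.282
finger_force: 30.0
```

```bash
python3 - <<'E'
from h import *
from plant import r
s=r.get_state();st(s)
E
```

```text
t 5.05 p [ 0.6501 -0.1625  0.0726] yhead -134.61 tilt [0.0001 0.0002] polar -45.27 0.1046 F [ 3.69  0.03 -8.42] M [-0.07 -0.7  -0.06] op 0.282 ff 30.0 q [-0.12  1.05  0.62  1.55 -0.78  0.79 -1.53]
```

>>> carry_out([
  [[-0.01,-0.37,-1.1],[0,0,-2],1],
  [[-0.06,-1.1,-1.1],[0,0,-6],1],
  [[-0.18,-1.91,-1.1],[0,0,-10.5],1],
  [[-0.36,-2.72,-1.1],[0,0,-15],1],
  [[-0.62,-3.55,-1.1],[0,0,-19.8],1],
  [[-0.9,-4.27,-1.1],[0,0,-24],1],
  [[-1.23,-4.93,-1.1],[0,0,-28],1],
  [[-1.41,-5.25,-1.1],[0,0,-30],1],
  [[-1.41,-5.25,-1.1],[0,0,-30],1],
])

```text
clock: 5.95
tool_pos: [0.6759, -0.1165, 0.0813]
eef_rot: [0.992, -0.126, -0.001, 0.001]
contact_force: [6.4, -4.1, -22.1]
opening: 0.282
finger_force: 30.0
```

```bash
python3 - <<'E'
from h import *
from plant import r
s=r.get_state();st(s)
E
```

```text
t 5.95 p [ 0.6759 -0.1165  0.0813] yhead -104.53 tilt [-0.0024 -0.0026] polar -15.89 0.1034 F [  6.43  -4.11 -22.13] M [-0.78 -1.15  0.31] op 0.282 ff 30.0 q [-0.14  1.03  0.51  1.49 -0.63  0.79 -1.21]
```

I repeated the lift in that call, because the rows start from the pose already lifted. The pin reached its upper stop and the grip slipped about 3.5 mm. No steel contact was involved. I'll lower to a mid draw and continue.

>>> carry_out([
  [[0,0,0.4],[0,0,0],1],
  [[0,0,0.7],[0,0,0],1],
  [[0,0,0.7],[0,0,0],1],
  [[0,0,0.7],[0,0,0],1],
])

```text
clock: 6.35
tool_pos: [0.6762, -0.1165, 0.0767]
eef_rot: [0.992, -0.127, -0.001, 0.001]
contact_force: [1.5, -4.1, -9.0]
opening: 0.285
finger_force: 30.0
```

```bash
python3 - <<'E'
from h import *
from plant import r
s=r.get_state();st(s)
E
```

```text
t 6.35 p [ 0.6762 -0.1165  0.0767] yhead -104.64 tilt [-0.0012 -0.0013] polar -15.86 0.1036 F [ 1.55 -4.1  -8.97] M [-0.8  -0.1   0.34] op 0.285 ff 30.0 q [-0.14  1.03  0.51  1.49 -0.63  0.78 -1.21]
```

>>> carry_out([
  [[-0.01,-0.37,0],[0,0,-2],1],
  [[-0.06,-1.1,0],[0,0,-6],1],
  [[-0.17,-1.91,0],[0,0,-10.5],1],
  [[-0.34,-2.72,0],[0,0,-15],1],
  [[-0.59,-3.55,0],[0,0,-19.8],1],
  [[-0.87,-4.27,0],[0,0,-24],1],
  [[-1.19,-4.93,0],[0,0,-28],1],
  [[-1.55,-5.56,0],[0,0,-32],1],
  [[-1.85,-6.02,0],[0,0,-35],1],
  [[-1.85,-6.02,0],[0,0,-35],1],
])

```text
clock: 7.35
tool_pos: [0.674, -0.0531, 0.0772]
eef_rot: [0.984, 0.178, -0.0, 0.001]
contact_force: [2.0, -3.6, -9.0]
opening: 0.283
finger_force: 30.0
```

```bash
python3 - <<'E'
from h import *
from plant import r
s=r.get_state();st(s)
d=r.snapshot('top');cv2.imwrite('pics/t2.png',cv2.resize(d['image'][80:200,290:420,::-1],None,fx=5,fy=5,interpolation=2))
E
```

```text
t 7.35 p [ 0.674  -0.0531  0.0772] yhead -69.53 tilt [ 0.0001 -0.0013] polar 19.8 0.1037 F [ 2.   -3.55 -9.03] M [-0.72 -0.28  0.52] op 0.283 ff 30.0 q [-0.17  0.99  0.36  1.53 -0.46  0.71 -0.82]
```

View pics/t2.png

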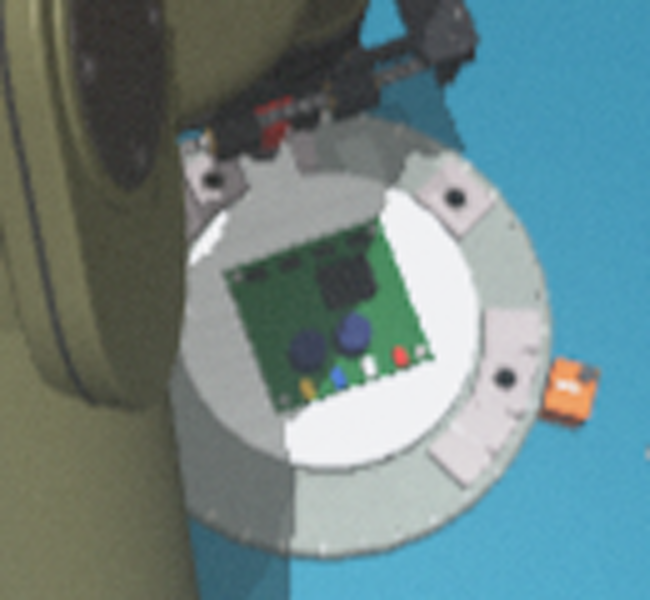

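The wheel has turned, with the nose at crop (275,150). The vacated start hole at (455,198) looks the same as the dark spot on the target strip at (212,180), so both are real holes. I'll compute the angle between them.

>>> carry_out([
  [[0.05,0,0.2],[0,0,0],1],
  [[0.05,0,0.4],[0,0,0],1],
  [[0.05,0,0.4],[0,0,0],1],
])

```text
clock: 7.7
tool_pos: [0.6742, -0.0532, 0.0723]
eef_rot: [0.984, 0.177, -0.001, 0.0]
contact_force: [0.1, -4.2, -8.0]
opening: 0.285
finger_force: 30.0
```

```bash
python3 - <<'E'
from h import *
from plant import r
s=r.get_state();st(s)
d=r.snapshot('top');g=cv2.cvtColor(d['image'],cv2.COLOR_RGB2GRAY).astype(float)
for u,v in((381,119.6),(332.4,116)):
    x0,y0=int(u)-4,int(v)-4;w=g[y0:y0+9,x0:x0+9];W=np.clip(np.percentile(w,60)-25-w,0,None)
    yy,xx=np.mgrid[y0:y0+9,x0:x0+9];c=((W*xx).sum()/W.sum(),(W*yy).sum()/W.sum())
    p=plane(d,c,.026)[0];a=p[:2]-C;print(c,p.round(4),np.degrees(np.arctan2(a[1],a[0])),np.hypot(*a))
E
```

```text
t 7.7 p [ 0.6742 -0.0532  0.0723] yhead -69.66 tilt [-0.001  -0.0009] polar 19.74 0.1038 F [ 0.14 -4.19 -8.03] M [-1.11  0.06  0.58] op 0.285 ff 30.0 q [-0.17  1.    0.36  1.53 -0.47  0.71 -0.82]
(np.float64(380.5931034482759), np.float64(119.2094827586207)) [ 0.651  -0.1633  0.026 ] -45.218381187713874 0.10576634622502877
(np.float64(332.98395721925135), np.float64(114.59001782531195)) [ 0.6643 -0.0284  0.026 ] 34.256302839537035 0.10621774156139263
```

>>> carry_out([
  [[0,0,0.15],[0,0,0],1],
  [[0,0,0.25],[0,0,0],1],
  [[0,0,0.25],[0,0,0],1],
])

```text
clock: 8.05
tool_pos: [0.6744, -0.0531, 0.0713]
eef_rot: [0.984, 0.176, -0.0, 0.0]
contact_force: [-1.5, -5.1, -0.8]
opening: 0.281
finger_force: 30.0
```

```bash
python3 - <<'E'
from h import *
from plant import r
s=r.get_state();st(s)
E
```

```text
t 8.05 p [ 0.6744 -0.0531  0.0713] yhead -69.68 tilt [-0.0001 -0.0003] polar 19.74 0.104 F [-1.47 -5.06 -0.78] M [-1.11  0.64  0.39] op 0.281 ff 30.0 q [-0.17  1.    0.35  1.53 -0.47  0.7  -0.82]
```

The pin is now resting on the strip. I'll loosen the fingers to a cage so only the spring presses it, and lower the fingers a little.

>>> carry_out([
  [[0,0,0],[0,0,0],0.68],
  [[0,0,0],[0,0,0],0.68],
  [[0,0,0.3],[0,0,0],0.68],
  [[0,0,0.6],[0,0,0],0.68],
  [[0,0,0.8],[0,0,0],0.68],
  [[0,0,0.8],[0,0,0],0.68],
])

```text
clock: 8.65
tool_pos: [0.6749, -0.0518, 0.0618]
eef_rot: [0.984, 0.177, 0.0, -0.0]
contact_force: [1.0, -0.7, 0.2]
opening: 0.321
finger_force: 0.6
```

```bash
python3 - <<'E'
from h import *
from plant import r
s=r.get_state();st(s)
E
```

```text
t 8.65 p [ 0.6749 -0.0518  0.0618] yhead -69.61 tilt [0.0002 0.0007] polar 20.33 0.1049 F [ 1.   -0.74  0.15] M [-0.23 -0.1  -0.02] op 0.321 ff 0.6 q [-0.16  1.01  0.35  1.53 -0.47  0.69 -0.81]
```

>>> carry_out([
  [[0,-0.18,0],[0,0,-1],0.68],
  [[-0.01,-0.37,0],[0,0,-2],0.68],
  [[-0.01,-0.55,0],[0,0,-3],0.68],
  [[-0.03,-0.73,0],[0,0,-4],0.68],
  [[-0.04,-0.92,0],[0,0,-5],0.68],
  [[-0.06,-1.1,0],[0,0,-6],0.68],
  [[-0.08,-1.28,0],[0,0,-7],0.68],
  [[-0.1,-1.46,0],[0,0,-8],0.68],
  [[-0.13,-1.64,0],[0,0,-9],0.68],
  [[-0.13,-1.64,0],[0,0,-9],0.68],
])

```text
clock: 9.65
tool_pos: [0.6682, -0.0379, 0.0621]
eef_rot: [0.967, 0.254, 0.0, 0.001]
contact_force: [4.5, -3.5, -3.7]
opening: 0.319
finger_force: 2.2
```

```bash
python3 - <<'E'
from h import *
from plant import r
s=r.get_state();st(s)
E
```

```text
t 9.65 p [ 0.6682 -0.0379  0.0621] yhead -60.59 tilt [ 0.0011 -0.0008] polar 28.75 0.1046 F [ 4.5  -3.53 -3.73] M [-0.69 -0.46  0.01] op 0.319 ff 2.2 q [-0.17  1.    0.31  1.55 -0.43  0.66 -0.71]
```

>>> carry_out([
  [[0,-0.09,0],[0,0,-0.5],0.68],
  [[0,-0.18,0],[0,0,-1],0.68],
  [[-0.01,-0.27,0],[0,0,-1.5],0.68],
  [[-0.01,-0.37,0],[0,0,-2],0.68],
  [[-0.01,-0.46,0],[0,0,-2.5],0.68],
  [[-0.02,-0.55,0],[0,0,-3],0.68],
  [[-0.02,-0.64,0],[0,0,-3.5],0.68],
  [[-0.03,-0.73,0],[0,0,-4],0.68],
])

```text
clock: 10.45
tool_pos: [0.6641, -0.0312, 0.0622]
eef_rot: [0.958, 0.288, 0.0, 0.0]
contact_force: [2.4, -4.1, -3.3]
opening: 0.322
finger_force: 2.4
```

```bash
python3 - <<'E'
from h import *
from plant import r
s=r.get_state();st(s)
E
```

```text
t 10.45 p [ 0.6641 -0.0312  0.0622] yhead -56.58 tilt [ 0.0004 -0.0001] polar 33.08 0.1045 F [ 2.36 -4.05 -3.31] M [-0.61 -0.63  0.06] op 0.322 ff 2.4 q [-0.17  0.99  0.29  1.57 -0.4   0.65 -0.67]
```

>>> carry_out([
  [[0,-0.06,0],[0,0,-0.3],0.68],
  [[0,-0.12,0],[0,0,-0.6],0.68],
  [[0,-0.18,0],[0,0,-1],0.68],
  [[0,-0.24,0],[0,0,-1.3],0.68],
  [[0,-0.3,0],[0,0,-1.6],0.68],
  [[0,-0.36,0],[0,0,-2],0.68],
])

```text
clock: 11.05
tool_pos: [0.6618, -0.0281, 0.0622]
eef_rot: [0.953, 0.304, -0.0, -0.0]
contact_force: [3.2, -2.6, -3.6]
opening: 0.321
finger_force: 2.3
```

```bash
python3 - <<'E'
from h import *
from plant import r
s=r.get_state();st(s)
E
```

```text
t 11.05 p [ 0.6618 -0.0281  0.0622] yhead -54.59 tilt [-0.0002  0.0001] polar 35.16 0.1043 F [ 3.21 -2.57 -3.64] M [-0.7  -0.54 -0.  ] op 0.321 ff 2.3 q [-0.17  0.98  0.28  1.57 -0.39  0.64 -0.64]
```

>>> carry_out([
  [[0,-0.06,0],[0,0,-0.3],0.68],
  [[0,-0.12,0],[0,0,-0.6],0.68],
  [[0,-0.18,0],[0,0,-1],0.68],
  [[0,-0.24,0],[0,0,-1.3],0.68],
  [[0,-0.24,0],[0,0,-1.3],0.68],
])

```text
clock: 11.55
tool_pos: [0.6599, -0.0259, 0.0622]
eef_rot: [0.949, 0.315, -0.0, -0.0]
contact_force: [-0.7, -1.3, 0.9]
opening: 0.323
finger_force: 0.5
```

```bash
python3 - <<'E'
from h import *
from plant import r
s=r.get_state();st(s)
E
```

```text
t 11.55 p [ 0.6599 -0.0259  0.0622] yhead -53.3 tilt [-0.0012  0.0005] polar 36.75 0.1041 F [-0.73 -1.31  0.86] M [-0.36  0.16 -0.01] op 0.323 ff 0.5 q [-0.17  0.98  0.27  1.58 -0.39  0.64 -0.63]
```

The side and vertical forces dropped, so the pin has probably fallen in. I'll release, rise clear and check the knob height.

>>> carry_out([
  [[0,0,0],[0,0,0],0.5],
  [[0,0,0],[0,0,0],0.2],
  [[0,0,0],[0,0,0],0.2],
  [[0,0,0],[0,0,0],0.2],
  [[0,0,-2],[0,0,0],0.2],
  [[0,0,-5],[0,0,0],0.2],
  [[0,0,-9],[0,0,0],0.2],
  [[0,9,-14],[0,0,0],0.2],
  [[-5,13,-14],[0,0,0],0.2],
  [[-10,13,-14],[0,0,0],0.2],
  [[-15,13,-14],[0,0,0],0.2],
  [[-20,13,-14],[0,0,0],0.2],
])

```text
clock: 12.75
tool_pos: [0.603, -0.2292, 0.2016]
eef_rot: [0.949, 0.314, 0.0, 0.001]
contact_force: [0.3, -0.7, 0.7]
opening: 0.799
finger_force: 0.0
```

```bash
python3 - <<'E'
from h import *
from plant import r
s=r.get_state();st(s)
T=r.snapshot('top');S=r.snapshot('scene')
t=cv2.resize(T['image'][80:200,280:420],None,fx=2.8,fy=2.8,interpolation=2);q=cv2.resize(S['image'][205:325,280:420],None,fx=2.8,fy=2.8,interpolation=2)
cv2.imwrite('pics/v3.png',np.hstack([t,q])[:,:,::-1])
for n,c,b in(('S',S,(340,235,400,290)),('T',T,(320,90,350,130))):
    try: a=blob(c,(0,150,60),(8,255,255),b);print(n,a[0],a[1])
    except Exception as e: print(n,e)
P=np.linalg.inv(S['pose'])
for h in(.074,.0805):
    o=[C[0]+.105*np.cos(.632),C[1]+.105*np.sin(.632),h];p=P[:3,:3]@o+P[:3,3];print(h,S['cx']+S['fx']*p[0]/-p[2],S['cy']-S['fy']*p[1]/-p[2])
E
```

```text
t 12.75 p [ 0.603  -0.2292  0.2016] yhead -53.36 tilt [ 0.0016 -0.0016] polar -79.36 0.1434 F [ 0.32 -0.72  0.69] M [-0.11  0.08 -0.03] op 0.799 ff 0.0 q [ 0.12  0.78  0.32  1.56 -0.29  0.85 -0.38]
S [378.49425287 239.81609195] [374 235  10  12  87]
T [333.19230769 107.92307692] [329 104   9   8  52]
0.074 377.9199828163353 240.3824773427436
0.0805 378.17001421092885 238.67023083479904
```

View pics/v3.png

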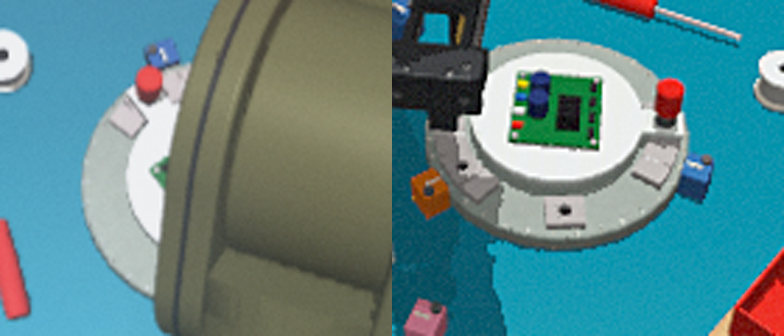

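The top crop shows the knob beside the blue clamp at (148,85). The scene crop shows it at (669,98) with a dark sleeve below. My search box clipped the knob, so I'll compare its height against the start image without clipping.

```bash
python3 - <<'E'
from h import *
from plant import r
import pickle
d=pickle.load(open('d.pkl','rb'))
T=r.snapshot('top');S=r.snapshot('scene')
for t,s,bt,bs in((d['top'],d['scene'],(370,100,395,130),(330,250,355,290)),(T,S,(320,90,350,130),(360,220,400,265))):
    a=blob(t,(0,150,60),(8,255,255),bt);b=blob(s,(0,150,60),(8,255,255),bs)
    p,e=tri(t,a[0],s,b[0]);print(p.round(4),round(e,4),b[0],b[1],a[1],'ang',np.degrees(np.arctan2(p[1]-C[1],p[0]-C[0])),np.hypot(*(p[:2]-C)))
    P=np.linalg.inv(s['pose'])
    tt=plane(t,a[0],.09)[0][:2]; u=(tt-C)/np.hypot(*(tt-C))*.105+C
    for h in(.058,.0645,.09,.0965):
        o=[*u,h];q=P[:3,:3]@o+P[:3,3];print(h,(s['cx']+s['fx']*q[0]/-q[2]).round(2),(s['cy']-s['fy']*q[1]/-q[2]).round(2))
E
```

```text
[ 0.6537 -0.1643  0.0803] 0.0004 [342.10434783 267.71304348] [338 261  10  15 115] [380 108   9   8  48] ang -44.59871575064589 0.10838105278210503
0.058 340.93 272.48
0.0645 341.02 270.8
0.09 341.4 264.06
0.0965 341.5 262.3
[ 0.6635 -0.0273  0.0795] 0.0001 [378.56701031 239.58762887] [374 234  10  13  97] [329 104   9   9  54] ang 34.99474475116142 0.10617023114116557
0.058 377.31 244.43
0.0645 377.56 242.76
0.09 378.54 236.04
0.0965 378.79 234.29
```

The knob height matches the start (0.0795 against 0.0803 m; an undropped pin would read about 6.5 mm higher). Its position also matches the hole seen earlier, so the pin is home. I'm handing in.

```bash
python3 -c "
from plant import r
print(r.finish_job())"
```

```text
the job is handed in; nothing more can be done
None
```

I handed the job in at about 13 s: the wheel is at the blue-clamp station, and the knob height shows the pin dropped home in its hole. I didn't test the lock by pushing the wheel. During the swing I pulled the pin up against its stop (about 22 N at the wrist, no strip contact) and the grip slipped about 3.5 mm on the knob.

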